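Load the embossing press and hold its shuttle at the click

ROBOT

A 6-joint arm with a two-finger parallel gripper is mounted at the origin on a cart in front of the work surface, level with it; the furniture and walls round the work are solid. World frame = base frame: x ahead of the robot, y to its left, z up, the work surface at z = 0. Lengths are in mm, angles in rad, forces in N, time in s.
With the tool pointing down it reaches from about 275 to 1000 mm from the base axis. Payload 8.4 kg.
Tool frame: the origin (TCP) lies at the very end of the fingers, on their centre line; the grasp point (between the pads) lies 19 mm behind it; z points along the fingers, y is the line along which they close (so a half turn about z gives the same grasp; the last joint's range is limited). The gripper opens to 85 mm and grips with 20 to 120 N. Pads are 22 mm wide; open, the fingers measure 114 mm over their backs; the gripper's body (76 mm by 85 mm) begins 54 mm behind the grasp point. The pads swing forward as they close: fully open they stand 13 mm farther back than shut.
Start: joints at [-1.165, 0.353, 1.633, -0, 1.155, -0.002], TCP at [247.868, -573.75, 192.581] pointing down, gripper open.
Joint ranges: [-2.63, 2.63], [-0.92, 2.1], [0.06, 2.66], [-1.3, 4.44], [0, 2.69], [-3.02, 3.02]. Speed limits (rad/s): [2.22, 2.22, 2.79, 3.14, 3.14, 3.14].

INTERFACE

Orientations are given as [roll, pitch, yaw] about the fixed x, y, z axes, in that order (R = Rz(yaw) Ry(pitch) Rx(roll)).
In Python, from rig import sensors, grab_frame, camera_params, order gives the robot as it stands. The module is installed in compiled form; this text tells all that it offers.
- The arm moves only by the tool move_arm, never from a script. Its argument "motion" is a list of rows, each a list of 7 numbers: the turn, a rotation vector about the tool's x, y, z in normalised numbers (1 is 2 pi rad), then the shift along the tool's x, y, z in parts of the range, where 1.0 means 500 mm, then the finger opening in m, from 0 to 0.0854. A call has 1 to 8 rows; each row is the pose to reach, as a shift and turn from the pose commanded when the call began, along the tool's axes at that moment; what a row does not reach only later rows make up. A row lasts 1/8 s, in which the tool goes at most 62.5 mm and 10.7 degrees, less where a joint would pass 70% of its speed; a pose out of reach is approached as far as the arm can. A call with a gripper value outside its range is refused whole. The fingers move at their own pace and stop on an object; "grip_force" is the grip in N (left out, the last holds). Time passes only in rows, so rows that repeat a pose let the fingers close. It gives the time, the measured TCP pose, the force, the opening and the grip force at its end, in the units of the state.
- sensors.sense(): the state, without advancing time (a new reading comes with each control period).
- grab_frame(name): name is "side" or "top"; returns (picture, depth): 400x640x3 uint8, red, green, blue; 400x640 float32, mm along the optical axis (not along the pixel's ray), 0 where there is no reading.
- camera_params(name): a dict with "camera_matrix" (3x3 intrinsics, pixels), "world_from_camera" (4x4, takes a point from camera to world coordinates). Camera axes: x right, y down, z forward; pixel columns grow to the right and rows downward; lengths in mm; the calibration is good to about 2 mm. A picture is of the moment at which its call begins. camera_params takes no time and is no camera call.
- order.sign_off(): hands the job in; it is judged then, once.
The state is a dict: "clock": time; "qpos": joint angles; "qvel": joint speeds; "joint_efforts": joint torques, N m; "eef_pos": TCP position; "tcp_rot": TCP orientation; "contact_force": force on the tool from outside, world axes, zero at the start; "wrist_torque": the same for the moment, N m; "opening": opening from 0.0 (shut) to 1.0 (fully open); "grasp_force": force on a finger pad.
Only numpy, scipy, OpenCV 4.12 (cv2) and the standard library are available. Lean on these libraries where they do the work, as an engineer would, in place of code of your own. Each camera call takes 0.05 s, during which the arm holds its last target. There are 200 camera calls.

TASK

Lay the large round millboard blank flat and fully down in the round nest of the embossing press's shuttle while the shuttle is still pulled out, and let go of it. Then grip the shuttle by its knob and slide it in toward the punch until you feel the spring ball click into the notch, without running past it, and finish there, still gripping the knob with the shuttle resting in the notch and the blank still in its nest, so that the binder can turn the screw down. Leave the smaller round blank, the square blank and everything else on the bench where they are.

Things in the scene. Friction and masses are not known exactly. Their poses are not given: they have to be found in the camera images.
- press: Grey embossing press, fixed: a bed 124 mm wide with a rail, its punch frame over the inner end. Origin on the bench under the rail's middle line. x: along the rail, sliding in toward the punch; y: toward the side with the ball plunger; z up. Bed from x = -235 to +196 mm. Beside the shuttle nothing is higher than the plunger's lug: 35 mm high, x -33 to -7, y 59 to 95 mm.
- punch (a point): Centre of the face of the brass punch, which points down 66 mm above the bench, 110 mm along the press's x axis. The frame that carries it (two columns, crosshead, screw with T-bar, 244 mm high) begins 50 mm before the punch axis and is 180 mm wide.
- shuttle (a joint): Travel of the shuttle along the rail (m): 0 = pulled out to the outer stop, growing inward. Starts between 0 and 0.03. At 0.170 the spring ball sits in the notch, the nest under the punch; 0.195 is the inner stop. Stays where left; sliding takes 2 to 4 N. Within 4 mm of the notch the ball pulls the shuttle to the notch's middle (also when let go); pushing on out of the notch takes about 17 N.
- nest (a point): Centre of the floor of the round nest in the shuttle (moves with it). The nest is a recess 53 mm in diameter, 4 mm deep, with a 1.5 mm chamfer; its floor is 28.5 mm, the shuttle's flat top 32.5 mm above the bench. The shuttle is an aluminium plate with steel edge strips, 218 mm long, 88 mm wide, reaching 50 mm ahead of the nest's centre and 168 mm behind it.
- knob (a point): Grip point of the shuttle's upright round black knob, 24 mm in diameter, on its axis at 54.5 mm above the bench. The knob stands on the shuttle's middle line 140 mm behind the nest's centre (toward the outer end), is fixed to the shuttle and moves with it; it reaches from the shuttle's top (32.5 mm above the bench) to 72.5 mm, straight-sided from 42.5 to 67.5 mm.
- notch (a point): Middle of the mouth of the notch in the shuttle's edge strip on the plunger's side: 9 mm wide, cut through the strip's full height (moves with the shuttle).
- plunger (a point): Fixed point on the bed where the spring ball (12 mm ball, pressed against the shuttle's edge by a spring) meets the shuttle's edge. When the ball is in the notch, notch lies at this point.
- round_blank: The large round blank: a grey-brown millboard disc 50 mm in diameter, 10 mm thick, about 30 g, lying flat on the bench in front of the press. Origin at the centre of its underside, z up. It fits the nest with 1.5 mm play all round and then stands 6 mm proud of the shuttle's top.
- small_blank: A smaller round millboard blank, 36 mm in diameter, 10 mm thick, for another nest; origin at the centre of its underside.
- square_blank: A square millboard blank, 46 x 46 x 10 mm, for another nest; origin at the centre of its underside.
- eraser: An eraser in a sleeve, 20 x 44 x 12 mm, lying between the blanks and the bench's front edge; not part of the job.
- hammer: The backing hammer lying at the front left, 101 x 252 x 32 mm; not part of the job.
- finishing_tool_a: A brass finishing tool with a turned wooden handle, 30 x 142 x 30 mm, lying at the right; not part of the job.
- finishing_tool_b: The second, shorter finishing tool, 30 x 128 x 30 mm, beside the first; not part of the job.
- thread_spool: A spool of white thread, 58 mm across, 55 mm high, standing at the back right; not part of the job.
- glue_stick: A glue stick standing at the right, 26 mm across, 96 mm high; not part of the job.
- bone_folder: A flat bone folder lying at the right, 26 x 160 x 4 mm; not part of the job.
Not all that is in view belongs to the job. What is shaped like the round_blank but orange is not meant.

How it is judged (in metres and radians):
On the way:
1. the large round blank lies fully down in the nest, released, with the shuttle still pulled out (travel under 0.10) (z of round_blank in the frame of nest between -0.0015 and 0.0015 m and horizontal distance between round_blank and nest below 0.003 m and angle between round_blank's own z axis and vertical below 0.06 rad and value of joint shuttle below 0.1 m and contact force between the fingers and round_blank below 0.1 N), for 0.2 s.
At the end, for the whole second after the job is handed in: The shuttle rests in the notch (travel 0.170 within 2.5 mm), the fingers still grip its knob (more than 3 N between fingers and knob), and the large round blank lies flat on the floor of the nest (within 1.5 mm in height, 3 mm of its centre, tilt under 0.06 rad), not touched by the fingers (z of round_blank in the frame of nest between -0.0015 and 0.0015 m and horizontal distance between round_blank and nest below 0.003 m and angle between round_blank's own z axis and vertical below 0.06 rad and value of joint shuttle between 0.1675 and 0.1725 m and velocity of joint shuttle between -0.005 and 0.005 m/s and contact force between the fingers and black_knob above 3 N and contact force between the fingers and round_blank below 0.1 N); the arm keeps its last pose, push and grip.
It fails at once if the shuttle is run past the notch (travel over 0.182) (value of joint shuttle above 0.182 m).
It fails at once if one of the other blanks is moved more than 30 mm (distance of any of small_blank, square_blank from where it was at the start of the episode above 0.03 m).
It fails at once if one of the loose tools on the bench is moved more than 30 mm (distance of any of eraser, hammer, finishing_tool_a, finishing_tool_b, thread_spool, glue_stick, bone_folder from where it was at the start of the episode above 0.03 m).
It also fails if it takes over 48 s, if anything falls off the work surface, if the arm or the gripper's body presses on something with over 40 N, if the wrist force passes 120 N, or if a joint passes its speed limit or range.

## Working session

There is one attempt and no reset: what is moved stays moved. The work goes in short steps, Python scripts to look and compute and a tool call to move; the robot and the scene stay as the last step left them, time stands still between calls to the robot, and variables do not carry over. Pictures are saved under pics/ and viewed, at most 10 in all, crops included, and the job is handed in when it is done.

Besides the shell and the picture viewer there is one more tool, called after "Emit:" by a JSON object that holds its "fn" and its "kwargs", one argument or row to a line. move_arm: Moves the arm, as the interface text tells. Its arguments: {"type":"object","properties":{"motion":{"type":"array","items":{"type":"array","items":{"type":"number"}}},"grip_force":{"type":"number"}},"required":["motion"]}

```bash
mkdir -p pics
python3 - <<'E'
from rig import sensors, grab_frame, camera_params
import cv2,numpy as np
for n in("top","side"):
    p,d=grab_frame(n);cv2.imwrite(f"pics/{n}0.png",p[...,::-1]);np.savez(f"{n}0.npz",p=p,d=d)
    c=camera_params(n);print(n,np.round(c["camera_matrix"],1).tolist(),np.round(c["world_from_camera"],3).tolist())
print(sensors.sense())
E
```

```text
top [[457.1, 0.0, 319.9], [0.0, 457.1, 199.9], [0.0, 0.0, 1.0]] [[0.024, -0.998, 0.059, 481.492], [-1.0, -0.025, -0.014, -73.616], [0.015, -0.059, -0.998, 1300.161], [0.0, 0.0, 0.0, 1.0]]
side [[364.7, 0.0, 317.5], [0.0, 364.7, 200.9], [0.0, 0.0, 1.0]] [[0.923, -0.133, 0.361, 143.168], [-0.385, -0.337, 0.859, -1049.582], [0.007, -0.932, -0.362, 495.43], [0.0, 0.0, 0.0, 1.0]]
{'clock': 0.1, 'qpos': array([-1.16542819e+00,  3.53577775e-01,  1.63408937e+00,  3.80250304e-06,
        1.15520046e+00, -2.40048989e-03]), 'qvel': array([ 0.00024358, -0.00065163, -0.00282818, -0.00239846,  0.00040127,
        0.00042492]), 'joint_efforts': array([ 1.52341570e-03, -6.06355977e+01, -3.42821431e+01,  1.30884482e-04,
        3.99262353e-03,  7.81842857e-06]), 'eef_pos': array([ 247.65710363, -573.30014164,  191.92481696]), 'tcp_rot': array([-3.14031772e+00, -6.53732885e-06,  4.07767080e-01]), 'contact_force': array([ 0.9188311 , -0.00412572, -0.42106545]), 'wrist_torque': array([-0.06615441, -0.01182302, -0.00754107]), 'grasp_force': 0.0, 'opening': 1.0027420472479847}
```

View pics/top0.png

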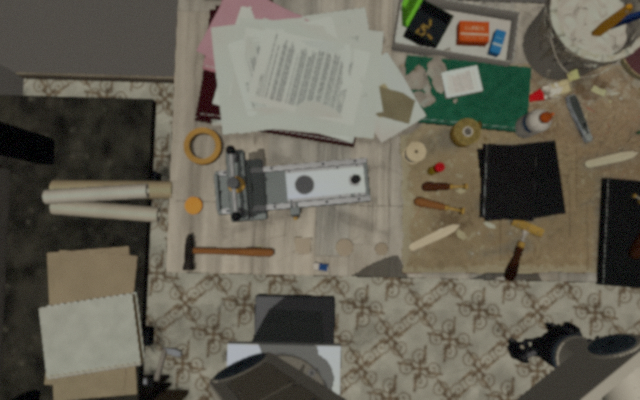

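View pics/side0.png

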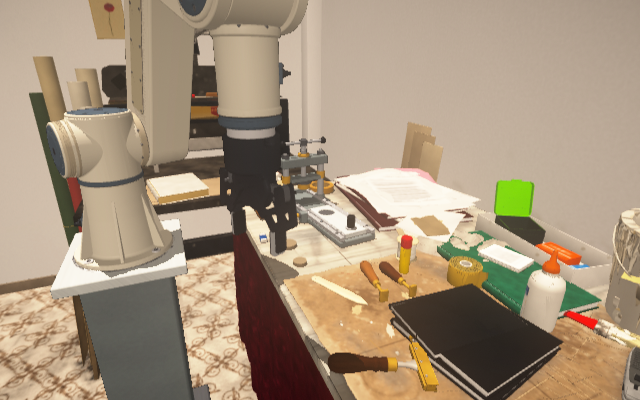

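The top view shows the press with the nest near (304,184), the knob near (355,180), blanks near (304,244), (344,246) and (381,247), and the eraser at (321,266). The orange disc at (194,205) is not the one wanted. The side view shows the press at (330,215), with the arm in front of the bench. Next is a close crop of the blanks and shuttle.

```bash
cat > h.py <<'E'
import numpy as np,cv2
from rig import camera_params
def cast(n,uv,z):
    c=camera_params(n);K=c["camera_matrix"];T=c["world_from_camera"]
    r=T[:3,:3]@np.linalg.inv(K)@np.array([uv[0],uv[1],1.]);o=T[:3,3]
    return o+r*(z-o[2])/r[2]
def proj(n,P):
    c=camera_params(n);K=c["camera_matrix"];T=c["world_from_camera"]
    q=K@(T[:3,:3].T@(np.asarray(P,float)-T[:3,3]));return q[:2]/q[2]
E
python3 - <<'E'
import numpy as np,cv2
p=np.load("top0.npz")["p"]
a=p[140:275,210:410,::-1]
a=cv2.resize(a,None,fx=4,fy=4,interpolation=cv2.INTER_CUBIC);a=cv2.convertScaleAbs(a,alpha=1.5)
cv2.imwrite("pics/crop0.png",a)
E
```

```text
(no output)
```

View pics/crop0.png

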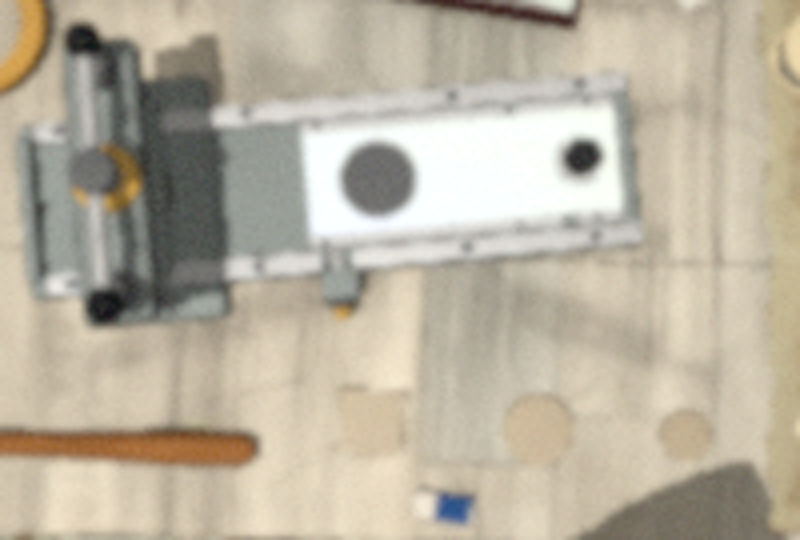

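The crop shows the candidates: square blank at crop (372,422) = full image (303,245.5), large round at (538,428) = (344.5,247), small round at (685,433) = (381,248), and the orange disc at (194,205). The large round is about 70/4 px, or roughly 50 mm across, so it is the one. Next I measure these accurately.

Run:
```python
import numpy as np,cv2
from h import *
p=np.load("top0.npz")["p"];d=np.load("top0.npz")["d"]
F=8
def blobs(mask,amin,x0,y0,name,z):
    cs,_=cv2.findContours(mask,cv2.RETR_CCOMP,cv2.CHAIN_APPROX_NONE)
    for c in cs:
        A=cv2.contourArea(c)
        if A<amin*F*F: continue
        m=cv2.moments(c);u=(m['m10']/m['m00']+.5)/F-.5+x0;v=(m['m01']/m['m00']+.5)/F-.5+y0
        r=cv2.minAreaRect(c);w=cast("top",(u,v),z)
        print(name,round(u,2),round(v,2),"A",round(A/F/F,1),"eqD mm",round(2*np.sqrt(A/F/F/np.pi)*(1300-z)/457,1),"rect",np.round(np.array(r[1])/F*(1300-z)/457,1),round(r[2],1),"world",np.round(w,1))
def up(x0,y0,x1,y1): return cv2.resize(p[y0:y1,x0:x1],None,fx=F,fy=F,interpolation=cv2.INTER_CUBIC)
# shuttle bright
g=up(270,155,375,210).astype(int).mean(2)
print(g.max(), p[184,304],p[190,330],p[247,344],p[245,303],p[250,350],p[236,344],p[236,330])
w=(g>185).astype(np.uint8)*255
blobs(w,60,270,155,"white",32.5)
b=up(325,225,400,262);lab=cv2.cvtColor(b,cv2.COLOR_RGB2LAB).astype(int)
mask=((lab[...,2]>lab[...,2].mean()+4)).astype(np.uint8)*255
print(lab.reshape(-1,3).mean(0),[lab[(v-225)*F,(u-325)*F] for u,v in((344,247),(381,248),(360,247),(344,234))])
blobs(mask,30,325,225,"blank",10)
```

```text
174.0 [77 75 75] [166 171 169] [136 123 101] [140 128 108] [134 121 100] [139 135 123] [125 120 108]
[135.04089527 128.22286036 136.96646396] [array([133, 129, 141]), array([128, 129, 141]), array([140, 128, 137]), array([141, 128, 135])]
blank 381.43 249.62 A 42.0 eqD mm 20.6 rect [29.  21.5] 46.0 world [ 422.1 -268.1   10. ]
blank 343.69 246.46 A 115.8 eqD mm 34.3 rect [40.2 41. ] 2.0 world [ 428.5 -161.5   10. ]
```

Run:
```python
import numpy as np,cv2
from h import *
p=np.load("top0.npz")["p"];d=np.load("top0.npz")["d"]
F=8
def blobs(mask,amin,x0,y0,name,z):
    cs,_=cv2.findContours(mask,cv2.RETR_CCOMP,cv2.CHAIN_APPROX_NONE)
    for c in cs:
        A=cv2.contourArea(c)
        if A<amin*F*F: continue
        m=cv2.moments(c);u=(m['m10']/m['m00']+.5)/F-.5+x0;v=(m['m01']/m['m00']+.5)/F-.5+y0
        r=cv2.minAreaRect(c);w=cast("top",(u,v),z)
        print(name,round(u,2),round(v,2),"A",round(A/F/F,1),"eqD mm",round(2*np.sqrt(A/F/F/np.pi)*(1300-z)/457,1),"rect",np.round(np.array(r[1])/F*(1300-z)/457,1),round(r[2],1),"world",np.round(w,1))
def up(x0,y0,x1,y1): return cv2.resize(p[y0:y1,x0:x1],None,fx=F,fy=F,interpolation=cv2.INTER_CUBIC)
for t in(155,): blobs((up(270,155,375,210).astype(int).mean(2)>t).astype(np.uint8)*255,60,270,155,"white%d"%t,32.5)
blobs((up(290,170,320,198).astype(int).mean(2)<122).astype(np.uint8)*255,60,290,170,"nest",32.5)
for t in(60,90): blobs((up(345,170,365,192).astype(int).mean(2)<t).astype(np.uint8)*255,10,345,170,"knob",65)
b=cv2.GaussianBlur(up(325,232,357,262),(0,0),4);lab=cv2.cvtColor(b,cv2.COLOR_RGB2LAB).astype(int)
for t in(137.5,138.5,139.5): blobs((lab[...,2]>t).astype(np.uint8)*255,50,325,232,"blank%s"%t,10)
T=camera_params("top")
def P(u,v):
    K=T["camera_matrix"];z=d[v,u];q=np.linalg.inv(K)@[u,v,1]*z;return np.round((T["world_from_camera"]@[*q,1])[:3],1)
for uv in((344,247),(304,184),(330,183),(355,179),(360,240)):print(uv,P(*uv))
```

```text
white155 324.73 182.52 A 1979.3 eqD mm 139.2 rect [ 74.5 214.7] 85.0 world [ 605.5 -103.4   32.5]
white155 304.07 184.26 A 343.0 eqD mm 58.0 rect [57.9 57.9] 0.0 world [599.1 -46.   32.5]
white155 354.66 179.3 A 138.8 eqD mm 36.9 rect [37.4 36.6] 8.1 world [ 616.6 -186.7   32.5]
nest 304.06 184.28 A 263.5 eqD mm 50.8 rect [50.6 50.6] 90.0 world [599.1 -46.   32.5]
knob 355.11 178.84 A 37.8 eqD mm 18.8 rect [17.2 20.3] 45.0 world [ 614.4 -185.    65. ]
knob 355.06 178.86 A 55.7 eqD mm 22.8 rect [21.5 24.1] 45.0 world [ 614.4 -184.8   65. ]
blank137.5 344.4 247.59 A 271.2 eqD mm 52.5 rect [55.4 58. ] 2.4 world [ 425.4 -163.6   10. ]
blank138.5 344.09 247.32 A 226.5 eqD mm 47.9 rect [49.6 48.9] 50.2 world [ 426.1 -162.7   10. ]
blank139.5 343.96 247.16 A 191.3 eqD mm 44.1 rect [45.4 45.5] 53.5 world [ 426.5 -162.3   10. ]
(344, 247) [ 427.  -162.4   10.6]
(304, 184) [600.  -45.8  30.8]
(330, 183) [ 604.4 -118.1   33.4]
(355, 179) [ 613.2 -184.    72.9]
(360, 240) [ 447.3 -208.6   -4.3]
```

```bash
cat >> h.py <<'E'
from rig import sensors
from scipy.spatial.transform import Rotation as R
def go(xyz,yaw=0.109):
    s=sensors.sense();A=R.from_euler("xyz",s["tcp_rot"]);B=R.from_euler("xyz",[np.pi,0,yaw])
    print("t",round(s["clock"],2),"rot",np.round((A.inv()*B).as_rotvec(),4),"shift m",np.round(A.inv().apply(np.asarray(xyz)-s["eef_pos"])/1000,4),
     "F",np.round(s["contact_force"],1),"op",round(s["opening"],3),"g",round(s["grasp_force"],1),"pos",np.round(s["eef_pos"],1))
E
python3 -c "
from h import *
go([426.2,-162.6,80])
l=cast('top',(295.5,211),35);n=np.array([599.1,-46,32.5]);k=np.array([614.4,-185,65])
u=(n-k)[:2];u/=np.linalg.norm(u);print(u,'nest x',-20-(l-n)[:2]@u,'travel',40-(l-n)[:2]@u)"
```

```text
t 0.1 rot [-1.300e-03  2.000e-04  2.988e-01] shift m [ 0.3268 -0.3061  0.1123] F [ 0.9 -0.  -0.4] op 1.003 g 0.0 pos [ 247.7 -573.3  191.9]
[-0.10941113  0.99399658] nest x -49.74790442083801 travel 10.252095579161988
```

Careful with the scale: shifts go in shares of 500 mm and turns go in shares of 2 pi rad. That gives: 0.327 m is 0.654, -0.306 m is -0.612, 0.299 rad is 0.0476.

Emit:
{"fn": "move_arm", "kwargs": {
  "motion": [
    [0,0,0.0064,0.082,-0.076,0,0.085],
    [0,0,0.0127,0.164,-0.154,0,0.085],
    [0,0,0.0191,0.246,-0.23,0,0.085],
    [0,0,0.0255,0.326,-0.306,0,0.085],
    [0,0,0.0318,0.408,-0.382,0.02,0.085],
    [0,0,0.0382,0.49,-0.46,0.06,0.085],
    [0,0,0.0446,0.572,-0.536,0.12,0.085],
    [0,0,0.0476,0.654,-0.612,0.2,0.085]
  ]
}}

```text
clock: 1.1
eef_pos: [425.4, -167.0, 96.5]
tcp_rot: [3.141, -0.002, 0.108]
contact_force: [0.8, -0.4, -0.4]
opening: 0.992
grasp_force: 0.0
```

```bash
python3 -c "
from h import *
go([426.2,-162.6,30])"
```

```text
t 1.1 rot [ 0.0009 -0.0018 -0.001 ] shift m [ 0.0012 -0.0043  0.0664] F [ 0.8 -0.4 -0.4] op 0.992 g 0.0 pos [ 425.4 -167.    96.5]
```

Scaled: 0.055 m is 0.11, 0.03 m is 0.06.

Emit:
{"fn": "move_arm", "kwargs": {
  "motion": [
    [0,0,0,0,0,0.06,0.062],
    [0,0,0,0,0,0.11,0.062],
    [0,0,0,0,0,0.11,0.062],
    [0,0,0,0,0,0.11,0.062]
  ],
  "grip_force": 30
}}

```text
clock: 1.6
eef_pos: [424.6, -168.8, 42.4]
tcp_rot: [3.141, -0.0, 0.109]
contact_force: [-0.3, -0.6, -0.1]
opening: 0.728
grasp_force: 0.0
```

Run:
```python
from h import *
from rig import grab_frame
go([426.2,-162.6,10])
p,d=grab_frame("side");u,v=proj("side",[426,-163,10]);u,v=int(u),int(v);print(u,v)
cv2.imwrite("pics/s1.png",cv2.resize(p[v-70:v+45,u-75:u+75,::-1],None,fx=5,fy=5,interpolation=cv2.INTER_CUBIC))
```

```text
t 1.6 rot [ 0.0002 -0.0003 -0.0005] shift m [ 0.0022 -0.006   0.0324] F [-0.3 -0.6 -0.1] op 0.728 g 0.0 pos [ 424.6 -168.8   42.4]
288 241
```

View pics/s1.png

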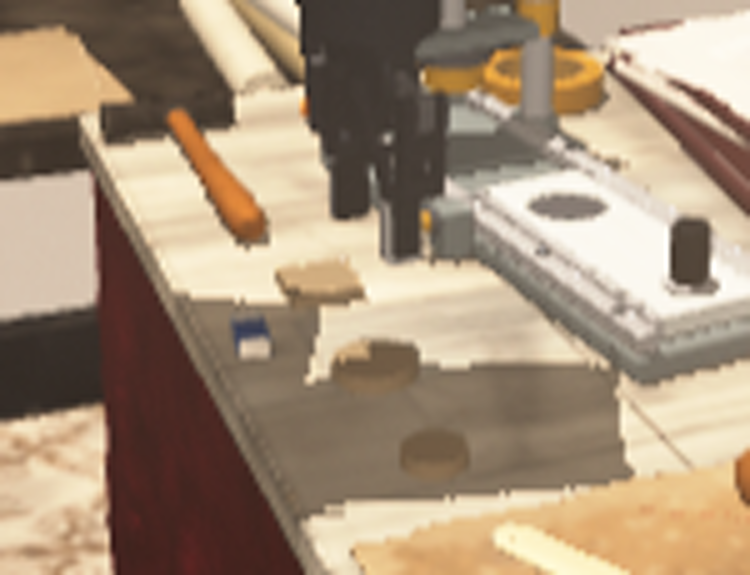

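The crop shows the open fingers at (350,210) and (400,260), above and behind the blank. The large round is at (375,362), between the square at (320,280) and the small round at (435,450), which agrees with the ray measurement. The fingers are centred, so I shift slightly and go down.

Emit:
{"fn": "move_arm", "kwargs": {
  "motion": [
    [0,0,0,0.004,-0.012,0.03,0.062],
    [0,0,0,0.004,-0.012,0.06,0.062],
    [0,0,0,0.004,-0.012,0.068,0.062],
    [0,0,0,0.004,-0.012,0.068,0.062]
  ]
}}

```text
clock: 2.15
eef_pos: [425.2, -162.2, 7.2]
tcp_rot: [-3.141, 0.001, 0.109]
contact_force: [-0.2, 0.3, 0.1]
opening: 0.728
grasp_force: 0.0
```

```bash
python3 -c "
from h import *
go([426.2,-162.6,0]);print(proj('side',[424.6,-168.8,50]))"
```

```text
t 2.15 rot [-0.0006  0.0011 -0.0002] shift m [0.0009 0.0005 0.0072] F [-0.2  0.3  0.1] op 0.728 g 0.0 pos [ 425.2 -162.2    7.2]
[287.91310584 230.0274494 ]
```

Run:
```python
from h import *
from rig import grab_frame
p,d=grab_frame("side");u,v=288,241
cv2.imwrite("pics/s2.png",cv2.resize(p[v-70:v+45,u-75:u+75,::-1],None,fx=5,fy=5,interpolation=cv2.INTER_CUBIC))
s=sensors.sense();e=s["eef_pos"]
for z in (7,20,40):
  for k in(-38,38):print(z,k,(proj("side",e+[.109*k,-.994*k,z-e[2]])-[213,171])*5)
```

```text
7 -38 [347.23916916 331.58845925]
7 38 [402.80365876 386.64249462]
20 -38 [346.62976796 311.68877774]
20 38 [402.41663906 365.77485123]
40 -38 [345.68166953 280.72911298]
40 38 [401.81410292 333.28681787]
```

View pics/s2.png

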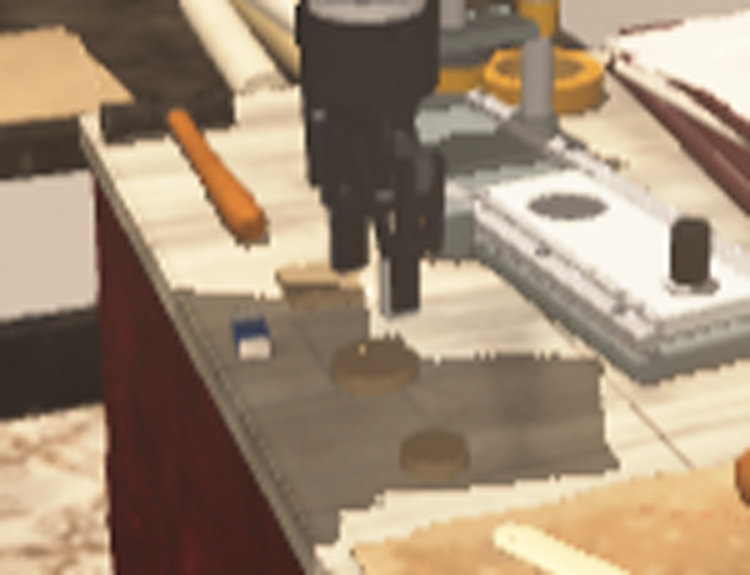

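The crop shows the fingertips at (350,270) and (400,315), about 45 px above where the projection of TCP z = 7 puts them. I check this against depth.

```bash
cat >> h.py <<'E'
def pt(n,d,u,v):
    c=camera_params(n);q=np.linalg.inv(c["camera_matrix"])@[u,v,1]*d[int(round(v)),int(round(u))];return np.round((c["world_from_camera"]@[*q,1])[:3],1)
E
python3 - <<'E'
from h import *
from rig import grab_frame
p,d=grab_frame("side")
for a,b in((405,300),(405,285),(385,300),(350,260),(350,240),(375,352),(435,440),(690,230),(370,60)):
    u,v=213+a/5,171+b/5;print((a,b),p[int(v),int(u)],pt("side",d,u,v))
p,d=grab_frame("top")
print("top z>20 region near blank")
c=camera_params("top")
for u,v in ((344,247),(330,247),(358,247),(344,235),(344,222),(330,235),(358,235),(330,222),(358,222)):print((u,v),p[v,u],pt("top",d,u,v))
E
```

```text
(405, 300) [66 58 50] [ 430.3 -204.7   62.1]
(405, 285) [66 58 51] [ 429.6 -207.1   72.3]
(385, 300) [153 141 130] [ 420.1 -201.2   62.4]
(350, 260) [64 56 48] [ 421.8 -132.9   56.7]
(350, 240) [65 55 48] [ 422.2 -132.9   69.3]
(375, 352) [109  89  67] [ 427.4 -158.3    8.7]
(435, 440) [111  90  67] [ 424.3 -266.8   10.5]
(690, 230) [86 74 63] [ 608.2 -195.2   70.7]
(370, 60) [66 59 53] [ 415.7 -198.8  198.8]
top z>20 region near blank
(344, 247) [166 159 143] [ 445.  -133.1  435.8]
(330, 247) [110 106  94] [ 445.9 -105.3  472.9]
(358, 247) [152 146 132] [ 445.4 -160.   431.5]
(344, 235) [105 100  87] [ 467.3 -133.4  424.5]
(344, 222) [116 110  99] [ 497.4 -161.9   -3.8]
(330, 235) [74 73 69] [ 466.6 -106.9  418.7]
(358, 235) [107 101  90] [ 467.8 -161.6  410.9]
(330, 222) [115 110  98] [ 496.4 -121.9   -1.2]
(358, 222) [70 67 59] [ 498.3 -201.2    3.1]
```

Depth puts the fingertips at about z 50, centred horizontally over the blank, while the TCP reads 7. The known blank and knob heights check out in the same picture. I trust the camera and descend in guarded steps.

Scaled: 0.022 m is 0.044, 0.016 m is 0.032.

Emit:
{"fn": "move_arm", "kwargs": {
  "motion": [
    [0,0,0,0.002,0,0.016,0.062],
    [0,0,0,0.002,0,0.032,0.062],
    [0,0,0,0.002,0,0.044,0.062],
    [0,0,0,0.002,0,0.044,0.062]
  ]
}}

```text
clock: 2.8
eef_pos: [426.1, -162.0, -14.9]
tcp_rot: [-3.141, 0.001, 0.109]
contact_force: [-0.6, 0.1, -0.5]
opening: 0.731
grasp_force: 0.0
```

Run:
```python
from h import *
from rig import grab_frame
go([426.2,-162.6,0])
p,d=grab_frame("side")
def low(u0,u1):  # lowest dark pixels belonging to fingers by depth-height and y
    out=[]
    for v in range(200,262):
        for u in range(u0,u1):
            if p[v,u].max()<80:
                w=pt("side",d,u,v)
                if abs(w[0]-425)<25 and w[2]>2: out.append((w[2],u,v,*w[:2]))
    out.sort();print(out[:4])
low(276,288);low(288,304)
```

```text
t 2.8 rot [-0.0006  0.0012 -0.0002] shift m [-0.      0.0006 -0.0149] F [-0.6  0.1 -0.5] op 0.731 g 0.0 pos [ 426.1 -162.   -14.9]
[(np.float64(29.5), 284, 231, np.float64(424.9), np.float64(-130.3)), (np.float64(30.6), 283, 231, np.float64(421.6), np.float64(-131.4)), (np.float64(32.2), 284, 230, np.float64(425.3), np.float64(-129.3)), (np.float64(32.3), 281, 231, np.float64(415.3), np.float64(-132.4))]
[(np.float64(36.8), 295, 239, np.float64(433.2), np.float64(-203.3)), (np.float64(37.3), 292, 240, np.float64(423.4), np.float64(-206.8)), (np.float64(38.8), 294, 239, np.float64(429.4), np.float64(-206.0)), (np.float64(39.4), 292, 239, np.float64(424.0), np.float64(-205.1))]
```

Scaled: 0.022 m is 0.044, 0.016 m is 0.032.

Emit:
{"fn": "move_arm", "kwargs": {
  "motion": [
    [0,0,0,0,0,0.016,0.062],
    [0,0,0,0,0,0.032,0.062],
    [0,0,0,0,0,0.044,0.062],
    [0,0,0,0,0,0.044,0.062]
  ]
}}

```text
clock: 3.35
eef_pos: [426.2, -162.0, -36.8]
tcp_rot: [-3.141, 0.001, 0.109]
contact_force: [-0.0, -0.5, -0.8]
opening: 0.724
grasp_force: 0.0
```

Run:
```python
from h import *
from rig import grab_frame
go([426.2,-162.6,0])
p,d=grab_frame("side");u,v=288,241
cv2.imwrite("pics/s3.png",cv2.resize(p[v-40:v+30,u-45:u+45,::-1],None,fx=8,fy=8,interpolation=cv2.INTER_CUBIC))
```

```text
t 3.35 rot [-0.0005  0.001  -0.0002] shift m [-0.0001  0.0005 -0.0368] F [-0.  -0.5 -0.8] op 0.724 g 0.0 pos [ 426.2 -162.   -36.8]
```

View pics/s3.png

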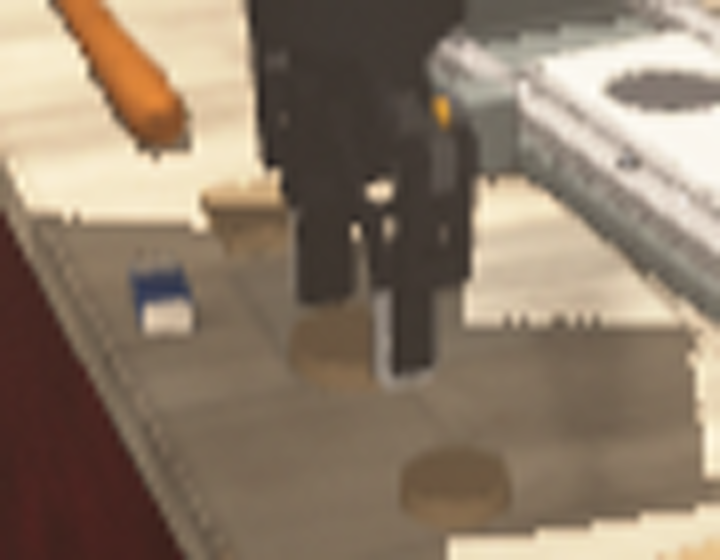

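The fingers now straddle the blank at (335,340), with the front tip at (410,380), a few mm above the bench. I feel for the bench.

Scaled: 0.003 m is 0.006, 0.0015 m is 0.003.

Emit:
{"fn": "move_arm", "kwargs": {
  "motion": [
    [0,0,0,0,0,0.003,0.062],
    [0,0,0,0,0,0.006,0.062],
    [0,0,0,0,0,0.006,0.062]
  ]
}}

```text
clock: 3.78
eef_pos: [426.7, -162.2, -39.3]
tcp_rot: [-3.142, -0.0, 0.109]
contact_force: [0.5, -0.5, -0.5]
opening: 0.725
grasp_force: 0.0
```

Scaled: 0.002 m is 0.004, 0.001 m is 0.002.

Emit:
{"fn": "move_arm", "kwargs": {
  "motion": [
    [0,0,0,0,0,0.002,0.062],
    [0,0,0,0,0,0.004,0.062],
    [0,0,0,0,0,0.004,0.062]
  ]
}}

```text
clock: 4.15
eef_pos: [426.6, -162.2, -41.3]
tcp_rot: [-3.142, 0.0, 0.109]
contact_force: [0.1, -0.3, -0.3]
opening: 0.726
grasp_force: 0.0
```

Scaled: 0.002 m is 0.004, 0.001 m is 0.002.

Emit:
{"fn": "move_arm", "kwargs": {
  "motion": [
    [0,0,0,0,0,0.002,0.062],
    [0,0,0,0,0,0.004,0.062],
    [0,0,0,0,0,0.004,0.062]
  ]
}}

```text
clock: 4.53
eef_pos: [426.6, -162.2, -43.3]
tcp_rot: [-3.142, 0.0, 0.109]
contact_force: [-0.3, -0.6, 0.5]
opening: 0.728
grasp_force: 0.0
```

Scaled: 0.002 m is 0.004, 0.001 m is 0.002.

Emit:
{"fn": "move_arm", "kwargs": {
  "motion": [
    [0,0,0,0,0,0.002,0.062],
    [0,0,0,0,0,0.004,0.062],
    [0,0,0,0,0,0.004,0.062]
  ]
}}

```text
clock: 4.9
eef_pos: [426.8, -162.3, -44.3]
tcp_rot: [3.141, -0.0, 0.109]
contact_force: [-4.1, 1.1, 21.1]
opening: 0.726
grasp_force: 10.3
```

Scaled: 0.002 m is 0.004, 0.001 m is 0.002.

Emit:
{"fn": "move_arm", "kwargs": {
  "motion": [
    [0,0,0,0,0,0.002,0.062],
    [0,0,0,0,0,0.004,0.062],
    [0,0,0,0,0,0.004,0.062]
  ]
}}

```text
clock: 5.28
eef_pos: [426.8, -162.3, -44.5]
tcp_rot: [3.141, -0.0, 0.109]
contact_force: [-12.3, 3.4, 58.6]
opening: 0.732
grasp_force: 29.1
```

Scaled: -0.0098 m is -0.0196, -0.0004 m is -0.0008.

Emit:
{"fn": "move_arm", "kwargs": {
  "motion": [
    [0,0,0,0,0,-0.01,0.062],
    [0,0,0,-0.0008,0,-0.0196,0.062],
    [0,0,0,-0.0008,0,-0.0196,0.055],
    [0,0,0,-0.0008,0,-0.0196,0.045],
    [0,0,0,-0.0008,0,-0.0196,0.045],
    [0,0,0,-0.0008,0,-0.0196,0.045],
    [0,0,0,-0.0008,0,-0.0196,0.045]
  ],
  "grip_force": 25
}}

```text
clock: 6.15
eef_pos: [426.3, -162.3, -37.3]
tcp_rot: [-3.142, 0.0, 0.109]
contact_force: [-1.9, 0.9, 11.4]
opening: 0.563
grasp_force: 24.0
```

Scaled: -0.06 m is -0.12, -0.04 m is -0.08.

Emit:
{"fn": "move_arm", "kwargs": {
  "motion": [
    [0,0,0,0,0,-0.01,0.045],
    [0,0,0,0,0,-0.04,0.045],
    [0,0,0,0,0,-0.08,0.045],
    [0,0,0,0,0,-0.12,0.045],
    [0,0,0,0,0,-0.12,0.045]
  ]
}}

```text
clock: 6.78
eef_pos: [427.5, -162.7, 24.1]
tcp_rot: [3.14, -0.003, 0.109]
contact_force: [0.1, -0.0, 0.1]
opening: 0.566
grasp_force: 25.9
```

Run:
```python
from h import *
from rig import grab_frame
go([599.1,-46,60])
p,d=grab_frame("side");u,v=288,220
cv2.imwrite("pics/s4.png",cv2.resize(p[v-40:v+40,u-50:u+50,::-1],None,fx=7,fy=7,interpolation=cv2.INTER_CUBIC))
```

```text
t 6.78 rot [ 0.0015 -0.0029 -0.0002] shift m [ 0.1834 -0.0973 -0.0355] F [ 0.1 -0.   0.1] op 0.566 g 25.9 pos [ 427.5 -162.7   24.1]
```

View pics/s4.png

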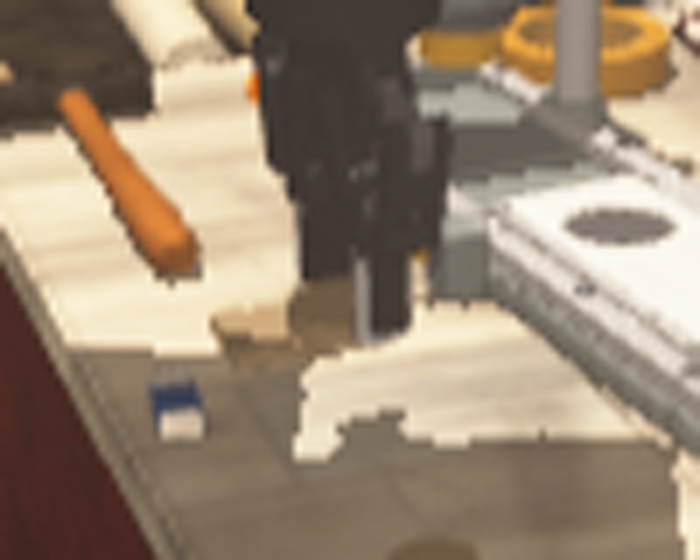

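The crop shows the blank held level between the fingers at (325,310), with its underside just below the tips. I move it over the nest.

Scaled: 0.183 m is 0.366, -0.097 m is -0.194.

Emit:
{"fn": "move_arm", "kwargs": {
  "motion": [
    [0,0,0,0.05,-0.026,-0.02,0.045],
    [0,0,0,0.13,-0.07,-0.02,0.045],
    [0,0,0,0.22,-0.116,-0.02,0.045],
    [0,0,0,0.3,-0.16,-0.02,0.045],
    [0,0,0,0.35,-0.186,-0.02,0.045],
    [0,0,0,0.366,-0.194,-0.02,0.045],
    [0,0,0,0.366,-0.194,-0.02,0.045],
    [0,0,0,0.366,-0.194,-0.02,0.045]
  ]
}}

```text
clock: 7.82
eef_pos: [596.2, -46.6, 32.2]
tcp_rot: [-3.141, 0.001, 0.108]
contact_force: [-0.4, -0.1, -0.8]
opening: 0.568
grasp_force: 25.9
```

```bash
python3 -c "
from h import *
go([599.2,-45.7,2])"
```

```text
t 7.83 rot [-0.0001  0.0015 -0.0008] shift m [ 0.0031 -0.0006  0.0301] F [-0.4 -0.1 -0.8] op 0.568 g 25.9 pos [596.2 -46.6  32.2]
```

Scaled: 0.032 m is 0.064, -0.0006 m is -0.0012.

Emit:
{"fn": "move_arm", "kwargs": {
  "motion": [
    [0,0,0,0.006,-0.0012,0.024,0.045],
    [0,0,0,0.006,-0.0012,0.048,0.045],
    [0,0,0,0.006,-0.0012,0.064,0.045],
    [0,0,0,0.006,-0.0012,0.064,0.045],
    [0,0,0,0.006,-0.0012,0.064,0.045]
  ]
}}

```text
clock: 8.45
eef_pos: [600.7, -45.0, 0.6]
tcp_rot: [3.142, -0.0, 0.109]
contact_force: [-0.5, -0.9, 0.4]
opening: 0.565
grasp_force: 26.0
```

```bash
python3 -c "
from h import *
go([599.2,-45.7,-5])"
```

```text
t 8.45 rot [ 0.     -0.0001 -0.0002] shift m [-0.0015  0.0005  0.0056] F [-0.5 -0.9  0.4] op 0.565 g 26.0 pos [ 6.007e+02 -4.500e+01  6.000e-01]
```

Scaled: 0.004 m is 0.008, -0.0015 m is -0.003.

Emit:
{"fn": "move_arm", "kwargs": {
  "motion": [
    [0,0,0,-0.003,0.0012,0,0.045],
    [0,0,0,-0.003,0.0012,0.004,0.045],
    [0,0,0,-0.003,0.0012,0.008,0.045],
    [0,0,0,-0.003,0.0012,0.008,0.045]
  ]
}}

```text
clock: 8.95
eef_pos: [599.0, -45.8, -3.6]
tcp_rot: [-3.142, 0.0, 0.109]
contact_force: [0.1, -0.5, -0.2]
opening: 0.565
grasp_force: 26.0
```

Scaled: 0.0025 m is 0.005, 0.001 m is 0.002.

Emit:
{"fn": "move_arm", "kwargs": {
  "motion": [
    [0,0,0,0,0,0.002,0.045],
    [0,0,0,0,0,0.005,0.045],
    [0,0,0,0,0,0.005,0.045]
  ]
}}

```text
clock: 9.32
eef_pos: [599.0, -45.8, -6.1]
tcp_rot: [-3.142, 0.0, 0.109]
contact_force: [0.0, -0.5, -0.5]
opening: 0.566
grasp_force: 26.0
```

Scaled: 0.002 m is 0.004, 0.001 m is 0.002.

Emit:
{"fn": "move_arm", "kwargs": {
  "motion": [
    [0,0,0,0,0,0.002,0.045],
    [0,0,0,0,0,0.004,0.045],
    [0,0,0,0,0,0.004,0.045]
  ]
}}

```text
clock: 9.7
eef_pos: [599.1, -45.8, -8.0]
tcp_rot: [-3.142, 0.0, 0.109]
contact_force: [0.7, -0.1, -0.7]
opening: 0.568
grasp_force: 26.0
```

Scaled: 0.001 m is 0.002, 0.0005 m is 0.001.

Emit:
{"fn": "move_arm", "kwargs": {
  "motion": [
    [0,0,0,0,0,0.001,0.045],
    [0,0,0,0,0,0.002,0.045],
    [0,0,0,0,0,0.002,0.045]
  ]
}}

```text
clock: 10.07
eef_pos: [599.2, -45.8, -8.7]
tcp_rot: [3.142, -0.0, 0.109]
contact_force: [-0.5, 0.1, 4.2]
opening: 0.562
grasp_force: 26.4
```

The contact height matches the nest floor, so I release and lift.

Scaled: -0.08 m is -0.16, -0.04 m is -0.08.

Emit:
{"fn": "move_arm", "kwargs": {
  "motion": [
    [0,0,0,0,0,0,0.052],
    [0,0,0,0,0,0,0.062],
    [0,0,0,0,0,0,0.066],
    [0,0,0,0,0,-0.02,0.066],
    [0,0,0,0,0,-0.08,0.066],
    [0,0,0,0,0,-0.16,0.066],
    [0,0,0,0,0,-0.16,0.066]
  ]
}}

```text
clock: 10.95
eef_pos: [601.8, -46.0, 74.8]
tcp_rot: [3.14, -0.006, 0.109]
contact_force: [0.3, -0.9, -0.1]
opening: 0.772
grasp_force: 0.0
```

Run:
```python
from h import *
from rig import grab_frame
go([614.4,-184.7,72])
p,d=grab_frame("side");u,v=[int(i) for i in proj("side",[605,-90,32])];print(u,v,proj("side",[599,-46,38.5]))
cv2.imwrite("pics/s5.png",cv2.resize(p[v-45:v+35,u-50:u+50,::-1],None,fx=7,fy=7,interpolation=cv2.INTER_CUBIC))
```

```text
t 10.95 rot [ 0.0012 -0.0061 -0.0002] shift m [-0.0026  0.1393  0.0029] F [ 0.3 -0.9 -0.1] op 0.772 g 0.0 pos [601.8 -46.   74.8]
334 215 [326.93206846 209.35622521]
```

View pics/s5.png

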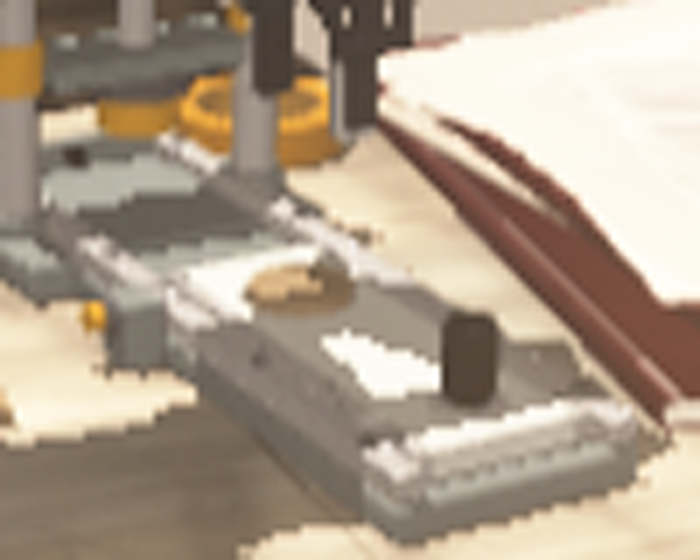

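The crop shows the blank lying level in the nest at (300,285) and the knob at (470,360). I check its height by depth and move over the knob.

Scaled: 0.139 m is 0.278, 0.12 m is 0.24.

Emit:
{"fn": "move_arm", "kwargs": {
  "motion": [
    [0,0,0,0,0.06,0,0.066],
    [0,0,0,0,0.15,0,0.066],
    [0,0,0,-0.002,0.24,0,0.066],
    [0,0,0,-0.002,0.278,0,0.066],
    [0,0,0,-0.002,0.278,0,0.066],
    [0,0,0,-0.002,0.278,0,0.066]
  ]
}}

```text
clock: 11.75
eef_pos: [612.7, -182.9, 70.5]
tcp_rot: [-3.141, 0.001, 0.109]
contact_force: [0.4, 1.0, 0.2]
opening: 0.77
grasp_force: 0.0
```

Run:
```python
from h import *
from rig import grab_frame
go([614.4,-184.5,7])
p,d=grab_frame("side")
Z=[]
for du in range(-4,5,2):
  print([pt("side",d,327+du,209+dv)[2] for dv in(-2,-1,0,1,2)])
p,d=grab_frame("top");cv2.imwrite("pics/t5.png",cv2.resize(p[160:230,270:380,::-1],None,fx=7,fy=7,interpolation=cv2.INTER_CUBIC))
g=[pt("top",d,u,v)[2] for u,v in((304,184),(300,184),(308,184),(304,180),(304,188),(330,183))];print(g)
```

```text
t 11.75 rot [-0.0009  0.0011  0.0001] shift m [0.0016 0.0019 0.0635] F [0.4 1.  0.2] op 0.77 g 0.0 pos [ 612.7 -182.9   70.5]
[np.float64(39.3), np.float64(40.4), np.float64(38.0), np.float64(39.4), np.float64(37.9)]
[np.float64(38.0), np.float64(39.6), np.float64(38.4), np.float64(40.5), np.float64(38.8)]
[np.float64(38.8), np.float64(40.0), np.float64(39.6), np.float64(39.2), np.float64(39.6)]
[np.float64(40.1), np.float64(37.9), np.float64(39.4), np.float64(39.4), np.float64(38.1)]
[np.float64(32.6), np.float64(39.3), np.float64(39.1), np.float64(38.4), np.float64(38.5)]
[np.float64(35.8), np.float64(42.5), np.float64(39.1), np.float64(36.7), np.float64(38.4), np.float64(492.4)]
```

View pics/t5.png

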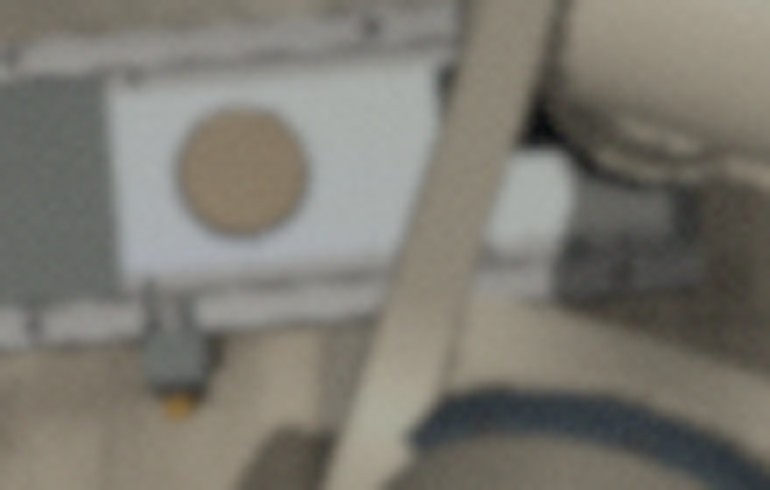

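The top crop shows the blank concentric in the nest at (243,172), and depth gives its top at about 39 mm against 38.5 expected. It is seated. Next I go down on the knob.

Scaled: 0.063 m is 0.126, 0.0016 m is 0.0032.

Emit:
{"fn": "move_arm", "kwargs": {
  "motion": [
    [0,0,0,0.0032,0.003,0,0.066],
    [0,0,0,0.0032,0.003,0.03,0.066],
    [0,0,0,0.0032,0.003,0.07,0.066],
    [0,0,0,0.0032,0.003,0.11,0.066],
    [0,0,0,0.0032,0.003,0.126,0.066],
    [0,0,0,0.0032,0.003,0.126,0.066],
    [0,0,0,0.0032,0.003,0.126,0.066]
  ]
}}

```text
clock: 12.72
eef_pos: [615.5, -185.6, 8.5]
tcp_rot: [3.141, -0.001, 0.109]
contact_force: [-0.8, -0.7, 0.2]
opening: 0.773
grasp_force: 0.0
```

```bash
python3 -c "
from h import *
go([614.4,-184.5,7])"
```

```text
t 12.72 rot [ 0.0003 -0.0008 -0.0003] shift m [-0.0009 -0.0012  0.0015] F [-0.8 -0.7  0.2] op 0.773 g 0.0 pos [ 615.5 -185.6    8.5]
```

Scaled: -0.0012 m is -0.0024, -0.0009 m is -0.0018.

Emit:
{"fn": "move_arm", "kwargs": {
  "motion": [
    [0,0,0,-0.0018,-0.0024,0,0.05],
    [0,0,0,-0.0018,-0.0024,0,0.035],
    [0,0,0,-0.0018,-0.0024,0,0.02],
    [0,0,0,-0.0018,-0.0024,0,0.015],
    [0,0,0,-0.0018,-0.0024,0,0.015],
    [0,0,0,-0.0018,-0.0024,0,0.015]
  ],
  "grip_force": 40
}}

```text
clock: 13.48
eef_pos: [614.2, -184.3, 8.6]
tcp_rot: [3.141, -0.0, 0.109]
contact_force: [-1.1, 0.7, 5.0]
opening: 0.263
grasp_force: 39.1
```

Emit:
{"fn": "move_arm", "kwargs": {
  "motion": [
    [0,0,0,0,0,0,0.015],
    [0,0,0,0,0,0,0.015]
  ]
}}

```text
clock: 13.72
eef_pos: [614.2, -184.3, 8.6]
tcp_rot: [3.141, -0.0, 0.109]
contact_force: [-1.9, 0.8, 6.2]
opening: 0.265
grasp_force: 39.1
```

Scaled: -0.07 m is -0.14, -0.06 m is -0.12.

Emit:
{"fn": "move_arm", "kwargs": {
  "motion": [
    [0,0,0,0,-0.01,0,0.015],
    [0,0,0,0,-0.03,0,0.015],
    [0,0,0,0,-0.06,0,0.015],
    [0,0,0,0,-0.09,0,0.015],
    [0,0,0,0,-0.12,0,0.015],
    [0,0,0,0,-0.14,0,0.015],
    [0,0,0,0,-0.14,0,0.015]
  ]
}}

```text
clock: 14.6
eef_pos: [606.0, -114.3, 8.5]
tcp_rot: [-3.141, 0.001, 0.109]
contact_force: [-3.0, 3.8, 7.7]
opening: 0.264
grasp_force: 39.9
```

```bash
python3 -c "
from h import *
go([614.2-.1094*140,-184.3+.994*140,8.6]);s=sensors.sense();print(s['wrist_torque'],(s['eef_pos']-[614.2,-184.3,8.6])[:2]@[-.1094,.994])"
```

```text
t 14.6 rot [-0.0005  0.0006 -0.0003] shift m [ 0.0005 -0.0695 -0.    ] F [-3.   3.8  7.7] op 0.264 g 39.9 pos [ 606.  -114.3    8.5]
[0.72285566 0.58053767 0.0116753 ] 70.48934158132523
```

Scaled: -0.07 m is -0.14, -0.068 m is -0.136.

Emit:
{"fn": "move_arm", "kwargs": {
  "motion": [
    [0,0,0,0,-0.01,0,0.015],
    [0,0,0,0,-0.036,0,0.015],
    [0,0,0,0,-0.066,0,0.015],
    [0,0,0,0,-0.096,0,0.015],
    [0,0,0,0,-0.12,0,0.015],
    [0,0,0,0,-0.136,0,0.015],
    [0,0,0,0,-0.14,0,0.015],
    [0,0,0,0,-0.14,0,0.015]
  ]
}}

```text
clock: 15.6
eef_pos: [597.9, -44.7, 8.5]
tcp_rot: [-3.141, 0.002, 0.109]
contact_force: [-5.7, 2.6, 10.2]
opening: 0.264
grasp_force: 40.4
```

Run:
```python
from h import *
from rig import grab_frame
s=sensors.sense();print(s["contact_force"],s['wrist_torque'],(s['eef_pos']-[614.2,-184.3,8.6])[:2]@[-.1094,.994],s['eef_pos'])
p,d=grab_frame("side");u,v=[int(i) for i in proj("side",[590,30,38])];print(u,v)
np.savez("side6.npz",p=p,d=d)
cv2.imwrite("pics/s6.png",cv2.resize(p[v-45:v+45,u-60:u+60,::-1],None,fx=6,fy=6,interpolation=cv2.INTER_CUBIC))
```

```text
[-5.70541891  2.61109068 10.1993932 ] [ 0.49096668  0.85893476 -0.01273353] 140.57939446500845 [597.86355226 -44.67003312   8.52938268]
315 201
```

View pics/s6.png

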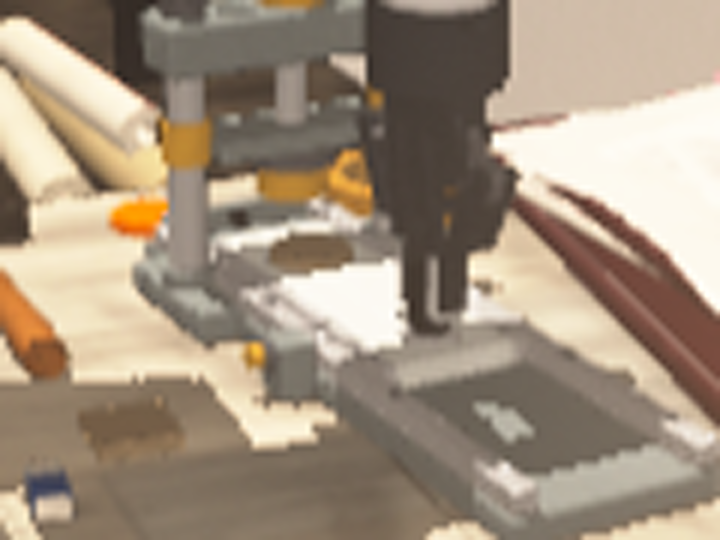

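The blank is still in its nest, now just short of the punch at (310,250), and the fingers hold the knob at (435,310). I continue slowly, reading the force.

Emit:
{"fn": "move_arm", "kwargs": {
  "motion": [
    [0,0,0,-0.0006,-0.006,0,0.015],
    [0,0,0,-0.001,-0.012,0,0.015],
    [0,0,0,-0.001,-0.018,0,0.015],
    [0,0,0,-0.001,-0.022,0,0.015],
    [0,0,0,-0.001,-0.024,0,0.015],
    [0,0,0,-0.001,-0.024,0,0.015]
  ]
}}

```text
clock: 16.4
eef_pos: [596.7, -34.4, 8.6]
tcp_rot: [3.14, 0.001, 0.109]
contact_force: [-3.5, -6.4, 7.9]
opening: 0.263
grasp_force: 40.2
```

Scaled: -0.002 m is -0.004, -0.001 m is -0.002.

Emit:
{"fn": "move_arm", "kwargs": {
  "motion": [
    [0,0,0,0,-0.002,0,0.015],
    [0,0,0,0,-0.004,0,0.015]
  ]
}}

```text
clock: 16.65
eef_pos: [596.6, -32.8, 8.6]
tcp_rot: [3.14, 0.0, 0.109]
contact_force: [-3.0, -9.5, 7.1]
opening: 0.266
grasp_force: 40.2
```

Emit:
{"fn": "move_arm", "kwargs": {
  "motion": [
    [0,0,0,0,-0.002,0,0.015],
    [0,0,0,0,-0.004,0,0.015]
  ]
}}

```text
clock: 16.9
eef_pos: [596.3, -30.9, 8.6]
tcp_rot: [3.14, 0.001, 0.109]
contact_force: [-3.1, -9.9, 7.0]
opening: 0.262
grasp_force: 40.2
```

Scaled: -0.001 m is -0.002, -0.0005 m is -0.001.

Emit:
{"fn": "move_arm", "kwargs": {
  "motion": [
    [0,0,0,0,-0.001,0,0.015],
    [0,0,0,0,-0.002,0,0.015]
  ]
}}

```text
clock: 17.15
eef_pos: [596.2, -29.9, 8.6]
tcp_rot: [3.14, 0.001, 0.109]
contact_force: [-3.7, -6.8, 8.8]
opening: 0.264
grasp_force: 40.2
```

Scaled: -0.001 m is -0.002, -0.0005 m is -0.001.

Emit:
{"fn": "move_arm", "kwargs": {
  "motion": [
    [0,0,0,0,-0.001,0,0.015],
    [0,0,0,0,-0.002,0,0.015]
  ]
}}

```text
clock: 17.4
eef_pos: [596.1, -28.9, 8.6]
tcp_rot: [3.14, 0.001, 0.109]
contact_force: [-3.8, -8.3, 7.3]
opening: 0.263
grasp_force: 40.2
```

Scaled: -0.001 m is -0.002, -0.0005 m is -0.001.

Emit:
{"fn": "move_arm", "kwargs": {
  "motion": [
    [0,0,0,0,-0.001,0,0.015],
    [0,0,0,0,-0.002,0,0.015]
  ]
}}

```text
clock: 17.65
eef_pos: [596.0, -27.8, 8.6]
tcp_rot: [3.14, 0.001, 0.109]
contact_force: [-3.5, -7.4, 7.0]
opening: 0.264
grasp_force: 40.2
```

Scaled: -0.001 m is -0.002, -0.0005 m is -0.001.

Emit:
{"fn": "move_arm", "kwargs": {
  "motion": [
    [0,0,0,0,-0.001,0,0.015],
    [0,0,0,0,-0.002,0,0.015]
  ]
}}

```text
clock: 17.9
eef_pos: [595.8, -26.6, 8.5]
tcp_rot: [3.14, 0.001, 0.109]
contact_force: [-4.0, -7.1, 7.3]
opening: 0.262
grasp_force: 40.2
```

Scaled: -0.001 m is -0.002, -0.0005 m is -0.001.

Emit:
{"fn": "move_arm", "kwargs": {
  "motion": [
    [0,0,0,0,-0.001,0,0.015],
    [0,0,0,0,-0.002,0,0.015]
  ]
}}

```text
clock: 18.15
eef_pos: [595.6, -25.0, 8.5]
tcp_rot: [3.141, 0.001, 0.109]
contact_force: [-4.3, -2.1, 7.9]
opening: 0.263
grasp_force: 40.2
```

Scaled: -0.001 m is -0.002, -0.0005 m is -0.001.

Emit:
{"fn": "move_arm", "kwargs": {
  "motion": [
    [0,0,0,0,-0.001,0,0.015],
    [0,0,0,0,-0.002,0,0.015]
  ]
}}

```text
clock: 18.4
eef_pos: [595.4, -23.4, 8.5]
tcp_rot: [-3.141, 0.001, 0.109]
contact_force: [-3.9, 0.1, 9.5]
opening: 0.265
grasp_force: 40.2
```

The pull-in has begun: the force dropped from -7 to 0. I go on in small steps until it balances.

Scaled: -0.0008 m is -0.0016, -0.0004 m is -0.0008.

Emit:
{"fn": "move_arm", "kwargs": {
  "motion": [
    [0,0,0,0,-0.0008,0,0.015],
    [0,0,0,0,-0.0016,0,0.015],
    [0,0,0,0,-0.0016,0,0.015]
  ]
}}

```text
clock: 18.77
eef_pos: [595.2, -22.6, 8.6]
tcp_rot: [-3.142, 0.001, 0.109]
contact_force: [-4.4, -0.2, 8.9]
opening: 0.259
grasp_force: 40.3
```

Scaled: -0.0008 m is -0.0016, -0.0004 m is -0.0008.

Emit:
{"fn": "move_arm", "kwargs": {
  "motion": [
    [0,0,0,0,-0.0008,0,0.015],
    [0,0,0,0,-0.0016,0,0.015],
    [0,0,0,0,-0.0016,0,0.015]
  ]
}}

```text
clock: 19.15
eef_pos: [595.2, -22.1, 8.6]
tcp_rot: [3.141, 0.001, 0.109]
contact_force: [-4.1, -2.6, 9.0]
opening: 0.264
grasp_force: 40.2
```

Scaled: -0.001 m is -0.002, -0.0005 m is -0.001.

Emit:
{"fn": "move_arm", "kwargs": {
  "motion": [
    [0,0,0,0,-0.001,0,0.015],
    [0,0,0,0,-0.002,0,0.015],
    [0,0,0,0,-0.002,0,0.015]
  ]
}}

```text
clock: 19.52
eef_pos: [595.1, -21.6, 8.5]
tcp_rot: [3.141, 0.001, 0.109]
contact_force: [-4.2, -5.4, 8.2]
opening: 0.263
grasp_force: 40.2
```

Emit:
{"fn": "move_arm", "kwargs": {
  "motion": [
    [0,0,0,0,-0.001,0,0.015],
    [0,0,0,0,-0.002,0,0.015],
    [0,0,0,0,-0.002,0,0.015]
  ]
}}

```text
clock: 19.9
eef_pos: [595.1, -21.2, 8.6]
tcp_rot: [3.14, 0.001, 0.109]
contact_force: [-4.1, -9.2, 8.1]
opening: 0.264
grasp_force: 40.3
```

The resistance is rising again, so the ball sits in the notch at y of about -22.3. I back off to rest there and check.

Scaled: 0.0022 m is 0.0044, 0.001 m is 0.002.

Emit:
{"fn": "move_arm", "kwargs": {
  "motion": [
    [0,0,0,0,0.002,0,0.015],
    [0,0,0,0,0.0044,0,0.015],
    [0,0,0,0,0.0044,0,0.015],
    [0,0,0,0,0.0044,0,0.015]
  ]
}}

```text
clock: 20.4
eef_pos: [595.2, -22.2, 8.5]
tcp_rot: [3.141, 0.001, 0.109]
contact_force: [-4.1, -0.4, 7.7]
opening: 0.264
grasp_force: 40.2
```

Run:
```python
from h import *
from rig import grab_frame
s=sensors.sense();print(s['eef_pos'],s["contact_force"],s["clock"])
c=s['eef_pos'][:2]+140*np.array([-.1094,.994]);print("nest est",c)
p,d=grab_frame("side");u,v=proj("side",[*c,38.5]);print(u,v)
for dv in(-2,-1,0,1,2):print([pt("side",d,u+du,v+dv)[2] for du in(-5,-3,0,3,5)])
# brown blank extent in the picture -> centre on z=38.5
h=cv2.cvtColor(p,cv2.COLOR_RGB2LAB).astype(int)
m=np.zeros(p.shape[:2],np.uint8)
for y in range(int(v)-12,int(v)+13):
  for x in range(int(u)-16,int(u)+17):
    w=pt("side",d,x,y)
    if h[y,x,2]>136 and 34.5<w[2]<43 and np.hypot(*(w[:2]-c))<33:m[y,x]=255
ys,xs=np.nonzero(m);P=np.array([cast("side",(x,y),38.5) for x,y in zip(xs,ys)]);print(len(xs),P.mean(0),P.min(0),P.max(0))
```

```text
[595.16896765 -22.17548928   8.53079877] [-4.05081142 -0.44735919  7.69392716] 20.4
nest est [579.85296765 116.98451072]
303.85600675522767 194.11944626374063
[np.float64(31.3), np.float64(31.9), np.float64(37.9), np.float64(32.0), np.float64(32.0)]
[np.float64(38.7), np.float64(38.7), np.float64(40.3), np.float64(38.7), np.float64(36.6)]
[np.float64(37.5), np.float64(37.4), np.float64(38.8), np.float64(38.6), np.float64(37.1)]
[np.float64(39.2), np.float64(40.6), np.float64(38.2), np.float64(39.2), np.float64(38.8)]
[np.float64(37.5), np.float64(39.5), np.float64(37.5), np.float64(39.2), np.float64(36.8)]
64 [576.86357429 109.80068963  38.5       ] [553.29401448  82.41895993  38.5       ] [605.00308413 140.75512905  38.5       ]
```

```bash
python3 -c "
from rig import order
print(order.sign_off())"
```

```text
the job is handed in; nothing more can be done
None
```

I put the large round blank flat in the nest, slid the shuttle in until the ball clicked into the notch, and handed the job in at about 20 s, still gripping the knob at 40 N; the hand-in gave no verdict back.

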